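Sort two tagged detector modules and lock up the reject

ROBOT

A 6-joint arm with a two-finger parallel gripper is mounted at the origin on a cart in front of the work surface, level with it; the furniture and walls round the work are solid. World frame = base frame: x ahead of the robot, y to its left, z up, the work surface at z = 0. Lengths are in m, angles in rad, forces in N, time in s.
With the tool pointing down it reaches from about 0.35 to 0.775 m from the base axis. Payload 7.3 kg.
Tool frame: the origin (TCP) lies at the very end of the fingers, on their centre line; the grasp point (between the pads) lies 19 mm behind it (pinch_z is the distance from the TCP to the grasp point, in m); z points along the fingers, y is the line along which they close (so a half turn about z gives the same grasp; the last joint's range is limited). The gripper opens to 92 mm and grips with 3 to 60 N. Pads are 19 mm wide; open, the fingers measure 130 mm over their backs; the gripper's body (75 mm by 190 mm) begins 47 mm behind the grasp point.
Start: joints at [-1.267, 0.342, 1.524, -0, 1.275, -0.146], TCP at [0.228, -0.473, 0.227] pointing down, gripper open.
Joint ranges: [-2.53, 2.53], [-0.77, 2.02], [0.04, 2.7], [-1, 4.14], [0.28, 2.66], [-3.11, 3.11]. Speed limits (rad/s): [2.57, 2.57, 3.14, 3.14, 3.14, 3.14].

INTERFACE

Orientations are given as [roll, pitch, yaw] about the fixed x, y, z axes, in that order (R = Rz(yaw) Ry(pitch) Rx(roll)).
In Python, from cell import * gives the robot as it stands.
- The arm moves only by the tool arm_command, never from a script. Its arguments are lists of equal length, an entry for each row: "fingers": the gripper command: -1 is fully open, 1 is shut, values between are in proportion; "travel": the shift along the tool's x, y, z in m, a list of three; "dr": the turn, a rotation vector about the tool's x, y, z in degrees, a list of three. In form: {"fingers": [fingers, ...], "travel": [[x, y, z], ...], "dr": [[wx, wy, wz], ...]}. A call has 1 to 8 rows; each row is the pose to reach, as a shift and turn from the pose commanded when the call began, along the tool's axes at that moment; what a row does not reach only later rows make up. A row lasts 1/12 s, in which the tool goes at most 41.7 mm and 7.16 degrees, less where a joint would pass 70% of its speed; a pose out of reach is approached as far as the arm can. A call with a gripper value outside its range is refused whole. The fingers move at their own pace and stop on an object; "squeeze" is the grip in N (left out, the last holds). Time passes only in rows, so rows that repeat a pose let the fingers close. It gives the time, the measured TCP pose, the force, the opening and the grip force at its end, in the units of the state.
- observe(): the state, without advancing time (a new reading comes with each control period).
- read_camera(name): name is "side" or "top" or "wrist"; returns a dict with "color" (480x640x3 uint8, blue, green, red), "z_map" (480x640 float32, m along the optical axis (not along the pixel's ray), 0 where there is no reading), "fx", "fy", "cx", "cy" (pixels), "R" (3x3) and "t" (3): a world point X has camera coordinates R X + t. Camera axes: x right, y down, z forward; pixel columns grow to the right and rows downward; lengths in m; the calibration is good to about 2 mm. A picture is of the moment at which its call begins.
- hand_in(): hands the job in; it is judged then, once.
The state is a dict: "time": time; "qpos": joint angles; "qvel": joint speeds; "joint_efforts": joint torques, N m; "tool_pos": TCP position; "tool_rot": TCP orientation; "contact_force": force on the tool from outside, world axes, zero at the start; "torque": the same for the moment, N m; "opening": finger opening in m; "grip_force": force on a finger pad.
Only numpy, scipy, OpenCV 4.12 (cv2) and the standard library are available. Lean on these libraries where they do the work, as an engineer would, in place of code of your own. Each camera call takes 0.05 s, during which the arm holds its last target. There are 200 camera calls.

TASK

Two detector modules wait on the sloping rack: put the one with the green tag flat into the green-rimmed pass nest and the one with the red tag flat into the red-rimmed reject nest, tag side up. When the red one is in, lift the drop bar off its parking rests beside the reject nest, over the two keepers, and let it down into their notches so that it locks the rejected module in. Set things down rather than dropping them, and leave the bottle, tape roll and marker where they are.

Things in the scene. Friction and masses are not known exactly. Their poses are not given: they have to be found in the camera images.
- green_module: Loose grey module with a GREEN tag, 120 (x) x 50 (y) x 44 (z) mm, 0.18 to 0.35 kg; grip it across its 50 mm width. Origin at the centre of its underside, x along its length, z out of its top. The tag is a 46 x 36 mm patch on the top at the -x end, repeated on the -x end face. It starts in one of the two lanes of the rack, tilted 30 degrees, its -x end lower.
- red_module: Loose grey detector module with a RED tag; otherwise the same as the green one, in the other lane of the rack.
- rack: Fixed white sheet rack, 150 (x) x 176 (y) mm. Origin at the centre of its underside. Its top slopes 30 degrees, low at -x, high (100 mm) at +x; the slope is 62 mm up at x = 0. Two lanes at y = +50 and -50 mm, one module each, which in which varies. A 14 mm lip stops the modules at the low end; guide strips 6 mm high, 67 mm apart, flank each lane.
- pass_nest: Fixed pass nest: aluminium plate 184 (x) x 96 (y) x 6 mm with a GREEN rim. Origin at the centre of its underside. The pocket inside the rim is centred on the origin, 128 (x) x 58 (y) mm; floor at z = 6 mm, rim top at z = 18 mm. A module goes in with its length along x, either way round. It may swap places with the reject nest.
- reject_nest: Fixed reject nest: aluminium plate 6 mm thick, 184 mm in x, y from -98 to +48 mm, with a RED rim. Origin on the worktop under the pocket's centre; pocket, floor and rim sizes as in the pass nest, a module's length along x, either way round. Keepers stand at both ends of the pocket, parking rests for the drop bar on the -y side.
- keeper_notch (a point): Point on the reject nest midway between its two keeper notches, at notch-floor height (56 mm above the worktop), straight over the pocket's centre; x runs from one keeper to the other. The dark keepers stand at x = +79 and -79 mm, 10 mm thick (x), 40 mm wide (y), each with an upright open notch 20 mm wide (y); horn tops are 20 mm above the notch floor.
- parking_rest (a point): Point on the reject nest midway between the two parking rests, at their floor height (22 mm above the worktop), 78 mm to -y of the pocket's centre. The rests stand at x = +62 and -62 mm from it; their horns rise 10 mm above the floor, 18 mm apart (y).
- drop_bar: Loose steel drop bar, 184 (x) x 12 (y) x 14 (z) mm, 0.12 kg, with a black handle on its middle: 60 (x) x 14 (y) mm, z = 14 to 44 mm; grip that across its 14 mm. Origin at the centre of the bar's underside, x along the bar, z up. It starts level in the parking rests. In place it lies in both keeper notches, 6 mm clear of the module's top, either way round.
- amber_bottle: Bystander: small amber bottle with black cap, 43 mm across, 66 mm high, standing on the worktop; origin at the centre of its base.
- tape_roll: Bystander: yellow tape roll lying flat, 96 mm across, 19 mm high; origin at the centre of its underside.
- marker_red: Bystander: white marker pen with red cap lying on the worktop, 130 mm long (its y), 14 mm high; origin at the centre of its underside.
Things that resemble listed ones, but are neither listed nor needed, are in the scene too. Of the things that look like the drop_bar, the larger one is meant.

How it is judged:
On the way, in this order (a step that is already met when the one before it is completed fails the run):
1. the red-tagged module lies seated in the reject nest (x of red_module in the frame of reject_nest between -0.008 and 0.008 m and y of red_module in the frame of reject_nest between -0.008 and 0.008 m and z of red_module in the frame of reject_nest between 0.003 and 0.009 m and angle between red_module's own z axis and vertical below 0.06 rad and angle between the x axis of red_module and the x axis of reject_nest, either way round below 0.12 rad), for 0.2 s.
2. after that, the drop bar lies in both keeper notches over it (all of step 1 and x of drop_bar in the frame of reject_nest between -0.012 and 0.012 m and y of drop_bar in the frame of reject_nest between -0.008 and 0.008 m and z of drop_bar in the frame of reject_nest between 0.052 and 0.06 m and angle between drop_bar's own z axis and vertical below 0.08 rad and angle between the x axis of drop_bar and the x axis of reject_nest, either way round below 0.1 rad), for 0.2 s.
At the end, for the whole second after the job is handed in: Green module in the pass nest, red in the reject nest, each flat on the pocket floor, tag up (8 mm, 0.12 rad, tilt under 0.06 rad); the drop bar level in both keeper notches (12 mm along, 8 mm across, 4 mm in height); all released and at rest (all of step 2 and x of green_module in the frame of pass_nest between -0.008 and 0.008 m and y of green_module in the frame of pass_nest between -0.008 and 0.008 m and z of green_module in the frame of pass_nest between 0.003 and 0.009 m and angle between green_module's own z axis and vertical below 0.06 rad and angle between the x axis of green_module and the x axis of pass_nest, either way round below 0.12 rad and linear speed of each of green_module, red_module, drop_bar below 0.02 m/s and contact force between each of green_module, red_module, drop_bar and the fingers below 0.1 N); the robot touches nothing.
It fails at once if a module or the bar is dropped: it moves faster than 0.8 m/s without being held ((linear speed of green_module above 0.8 m/s and contact force between green_module and the fingers below 0.01 N) or (linear speed of red_module above 0.8 m/s and contact force between red_module and the fingers below 0.01 N) or (linear speed of drop_bar above 0.8 m/s and contact force between drop_bar and the fingers below 0.01 N)).
It fails at once if the bottle, tape roll or marker is moved by more than 30 mm (distance of any of amber_bottle, tape_roll, marker_red from where it was at the start of the episode above 0.03 m).
It also fails if it takes over 67 s, if anything falls off the work surface, if the arm or the gripper's body presses on something with over 40 N, if the wrist force passes 120 N, or if a joint passes its speed limit or range.

## Working session

There is one attempt and no reset: what is moved stays moved. The work goes in short steps, Python scripts to look and compute and a tool call to move; the robot and the scene stay as the last step left them, time stands still between calls to the robot, and variables do not carry over. Pictures are saved under pics/ and viewed, at most 13 in all, crops included, and the job is handed in when it is done.

Besides the shell and the picture viewer there is one more tool, called by a JSON object that holds its "method" and its "body", one argument or row to a line. arm_command: Moves the arm, as the interface text tells. Its arguments: {"type":"object","properties":{"fingers":{"type":"array","items":{"type":"number"}},"travel":{"type":"array","items":{"type":"array","items":{"type":"number"}}},"dr":{"type":"array","items":{"type":"array","items":{"type":"number"}}},"squeeze":{"type":"number"}},"required":["fingers","travel","dr"]}

```bash
mkdir -p pics; ls; python3 - <<'E'
from cell import *
import numpy as np, cv2
s=observe(); print({k:np.round(v,3) for k,v in s.items()})
for n in ["top","side"]:
    c=read_camera(n); cv2.imwrite(f"pics/{n}0.png",c["color"]); np.savez(f"{n}0.npz",**c)
    print(n,c["fx"],c["fy"],c["cx"],c["cy"],np.round(c["R"],3).tolist(),np.round(c["t"],3), np.round(-c["R"].T@c["t"],3))
E
```

```text
pics
{'time': np.float64(0.0), 'qpos': array([-1.267,  0.343,  1.525, -0.   ,  1.275, -0.146]), 'qvel': array([-0.   , -0.001, -0.001,  0.001, -0.002,  0.002]), 'joint_efforts': array([-3.0000e-03, -4.3124e+01, -2.4423e+01,  7.2000e-02,  5.6000e-02,
       -0.0000e+00]), 'tool_pos': array([ 0.228, -0.472,  0.226]), 'tool_rot': array([-3.14, -0.  ,  0.45]), 'contact_force': array([0.806, 0.642, 0.566]), 'torque': array([-0.046,  0.009, -0.02 ]), 'grip_force': np.float64(0.0), 'opening': np.float64(0.092)}
top 561.4091436955463 561.4091436955463 311.6311535345201 235.27437140086099 [[0.013, -1.0, 0.003], [-0.973, -0.014, -0.231], [0.231, 0.0, -0.973]] [0.275 0.568 1.006] [0.317 0.283 1.109]
side 439.514336672887 439.514336672887 315.4953625572389 237.2238998050825 [[-0.928, -0.372, 0.02], [-0.229, 0.526, -0.819], [0.294, -0.765, -0.573]] [0.607 0.024 1.044] [0.262 1.011 0.606]
```

View pics/top0.png

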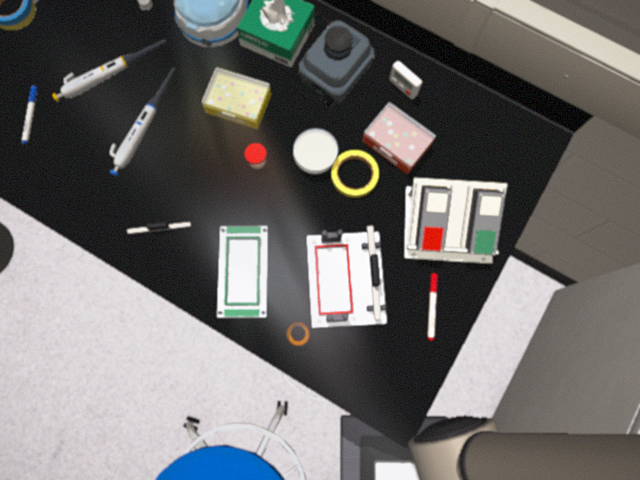

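View pics/side0.png

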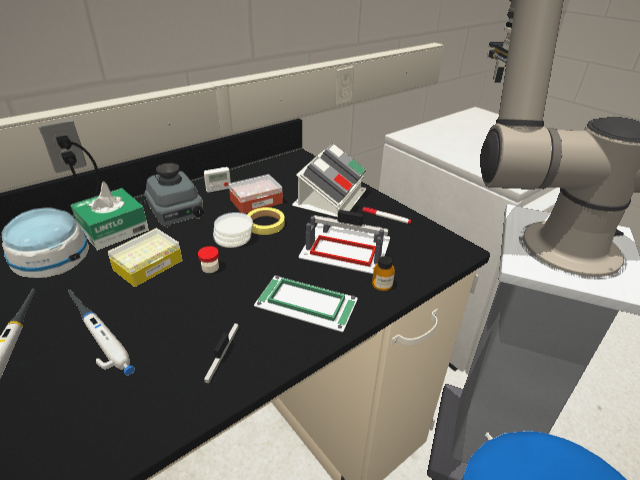

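Top view: rack at (455,220) with red tag (432,238) and green tag (485,242); reject nest rim centre (334,280), the bar at (375,272), pass nest (242,272). Bottle (298,334), tape roll (355,173), marker (433,305), decoy bar (160,228). The side view agrees.

```bash
cat > h.py <<'E'
import numpy as np, cv2
from scipy.spatial.transform import Rotation as Ro
def ray(c,uv,z):
    uv=np.atleast_2d(uv).astype(float); R=c["R"]; o=-R.T@c["t"]
    d=np.c_[(uv[:,0]-c["cx"])/c["fx"],(uv[:,1]-c["cy"])/c["fy"],np.ones(len(uv))]@R
    return o+d*((z-o[2])/d[:,2])[:,None]
def pts(c,m):
    v,u=np.nonzero((m>0)&(c["z_map"]>0)); z=c["z_map"][v,u]
    return (np.c_[(u-c["cx"])/c["fx"]*z,(v-c["cy"])/c["fy"]*z,z]-c["t"])@c["R"]
def mask(c,col,box=None):
    h=cv2.cvtColor(c["color"],cv2.COLOR_BGR2HSV)
    if col=="red": m=cv2.inRange(h,(0,120,60),(8,255,255))|cv2.inRange(h,(172,120,60),(180,255,255))
    if col=="green": m=cv2.inRange(h,(60,80,40),(90,255,255))
    if col=="yellow": m=cv2.inRange(h,(24,120,100),(35,255,255))
    if col=="amber": m=cv2.inRange(h,(8,120,50),(20,255,255))
    if col=="dark": m=cv2.inRange(h,(0,0,0),(180,255,60))
    if col=="white": m=cv2.inRange(h,(0,0,130),(180,60,255))
    if box:
        k=np.zeros_like(m); x0,y0,x1,y1=box; k[y0:y1,x0:x1]=1; m=m*k
    return m
def rect(c,m,z):
    v,u=np.nonzero(m); p=ray(c,np.c_[u,v],z)[:,:2]
    (cx,cy),(w,h),a=cv2.minAreaRect((p*1000).astype(np.float32))
    if w<h: w,h,a=h,w,a+90
    a=(a+90)%180-90
    return np.round([cx,cy,w,h,a],1)
E
python3 - <<'E'
from h import *
c=dict(np.load("top0.npz"))
print("reject",rect(c,mask(c,"red",(305,235,360,322)),.018))
print("pass rim",rect(c,mask(c,"green",(223,233,262,308)),.018))
print("pass plate",rect(c,mask(c,"white",(210,220,275,322)),.006))
print("reject plate",rect(c,mask(c,"white",(300,228,392,332)),.006))
for n,b in (("red",(415,222,450,255)),("green",(468,222,505,260))):
    p=pts(c,mask(c,n,b)); cen=np.median(p,0); n_=np.linalg.svd(p-p.mean(0),full_matrices=False)[2]
    print(n,len(p),cen.round(4),n_.round(3).tolist())
w=mask(c,"white",(365,220,383,325)); p=pts(c,w); q=p[(p[:,2]>.028)]
print("bar",len(q),cv2.minAreaRect((q[:,:2]*1000).astype(np.float32)),np.median(q[:,2]))
d=mask(c,"dark",(365,245,385,300)); q=pts(c,d); q=q[q[:,2]>.045]; print("handle",len(q),cv2.minAreaRect((q[:,:2]*1000).astype(np.float32)),np.median(q[:,2]))
print("rack",rect(c,mask(c,"white",(400,172,515,268)),.06))
print("bottle",rect(c,mask(c,"amber",(280,315,315,350)),.03))
print("tape",rect(c,mask(c,"yellow",(325,145,385,200)),.019))
print("marker",rect(c,mask(c,"white",(425,270,442,342)),.01),rect(c,mask(c,"red",(425,270,442,342)),.01))
# whole depth sanity
p=pts(c,mask(c,"dark",(195,320,275,380)));print("table z",np.median(p[:,2]) if len(p) else 0)
E
```

```text
reject [488.7 238.7 137.1  65.4   4. ]
pass rim [503.2 421.2 134.9  62.1   2.8]
pass plate [504.4 419.9 185.6  98.7   1.8]
reject plate [494.  223.9 193.8 166.8   4.1]
red 448 [0.5571 0.0567 0.0834] [[-0.86, 0.051, -0.508], [0.058, 0.998, 0.001], [-0.507, 0.029, 0.862]]
green 407 [ 0.5519 -0.0416  0.0839] [[-0.863, 0.017, -0.504], [0.027, 1.0, -0.012], [0.504, -0.024, -0.864]]
bar 456 ((500.8783264160156, 161.9817352294922), (183.16639709472656, 28.365474700927734), 1.4317612648010254) 0.03561596104087683
handle 142 ((497.9419860839844, 163.2355499267578), (55.22652816772461, 11.432106971740723), 3.879915475845337) 0.0650213884007598
rack [597.5  -1.3 210.7 169.2  87.1]
bottle [377.9 306.9  39.9  37.3 -88.7]
tape [708.3 195.  101.6  96.9 -29.1]
marker [423.   46.7  86.1  13.5  -5. ] [438.7  45.8 135.4  16.5  -5.9]
table z -0.00016627953760224996
```

```bash
cat >> h.py <<'E'
def rot(pitch,yaw): return Ro.from_euler("xyz",[180,pitch,yaw],degrees=True)
def go(pos,pitch,yaw,frm=None):
    """travel/dr from the current (or given) pose; returns target as frm for the next"""
    if frm is None:
        from cell import observe
        s=observe(); frm=(s["tool_pos"],Ro.from_euler("xyz",s["tool_rot"]))
    R=rot(pitch,yaw); p=np.array(pos)
    print("travel",frm[1].inv().apply(p-frm[0]).round(4),"dr",(frm[1].inv()*R).as_rotvec(degrees=True).round(2))
    return (p,R)
E
python3 - <<'E'
from h import *
f=go([.3,-.35,.38],0,15)
f=go([.45,-.05,.36],-15,0,f)
n=rot(-30,-3).apply([0,0,-1]); print(n)
C=np.array([.5571,.0567,.0834])+.037*rot(-30,-3).apply([1,0,0]); print("C",C)
f=go(C+.12*n,-30,-3,f)
E
```

```text
travel [ 0.118  -0.0792 -0.1537] dr [-8.000e-02 -1.000e-02  1.077e+01]
travel [ 0.2225 -0.251   0.02  ] dr [-1.96 14.91 14.91]
[-0.49931477  0.02616798  0.8660254 ]
C [0.58909903 0.055023   0.1019    ]
travel [ 0.0366 -0.1082  0.1694] dr [-1.15 15.    2.78]
```

{"method": "arm_command", "body": {
  "fingers": [-1,-1,-1,-1,-1,-1,-1],
  "travel": [
    [0.118,-0.079,-0.154],
    [0.118,-0.079,-0.154],
    [0.118,-0.079,-0.154],
    [0.118,-0.079,-0.154],
    [0.118,-0.079,-0.154],
    [0.118,-0.079,-0.154],
    [0.118,-0.079,-0.154]
  ],
  "dr": [
    [0,0,10.8],
    [0,0,10.8],
    [0,0,10.8],
    [0,0,10.8],
    [0,0,10.8],
    [0,0,10.8],
    [0,0,10.8]
  ]
}}

```text
time: 0.68
tool_pos: [0.3011, -0.3497, 0.3824]
tool_rot: [3.138, -0.001, 0.264]
contact_force: [-0.3, -0.9, -0.8]
opening: 0.0916
grip_force: 0.0
```

{"method": "arm_command", "body": {
  "fingers": [-1,-1,-1,-1,-1,-1,-1,-1],
  "travel": [
    [0.222,-0.251,0.02],
    [0.222,-0.251,0.02],
    [0.222,-0.251,0.02],
    [0.222,-0.251,0.02],
    [0.222,-0.251,0.02],
    [0.222,-0.251,0.02],
    [0.222,-0.251,0.02],
    [0.222,-0.251,0.02]
  ],
  "dr": [
    [-2,14.9,14.9],
    [-2,14.9,14.9],
    [-2,14.9,14.9],
    [-2,14.9,14.9],
    [-2,14.9,14.9],
    [-2,14.9,14.9],
    [-2,14.9,14.9],
    [-2,14.9,14.9]
  ]
}}

```text
time: 1.35
tool_pos: [0.4487, -0.0515, 0.359]
tool_rot: [3.141, -0.259, -0.002]
contact_force: [1.5, -1.2, -0.4]
opening: 0.0921
grip_force: 0.0
```

```bash
python3 - <<'E'
from h import *
from cell import *
s=observe();print(s["time"],s["tool_pos"],np.degrees(s["tool_rot"]))
n=rot(-30,-3).apply([0,0,-1])
go(np.array([.5891,.055,.1019])+.12*n,-30,-3)
E
```

```text
1.35 [ 0.4486996  -0.05153681  0.35904557] [ 1.79971783e+02 -1.48599420e+01 -1.12864308e-01]
travel [ 0.0383 -0.1099  0.1686] dr [-1.08 15.14  2.68]
```

{"method": "arm_command", "body": {
  "fingers": [-1,-1,-1,-1,-1,-1,-1],
  "travel": [
    [0.038,-0.109,0.169],
    [0.038,-0.109,0.169],
    [0.038,-0.109,0.169],
    [0.038,-0.109,0.169],
    [0.038,-0.109,0.169],
    [0.038,-0.109,0.169],
    [0.038,-0.109,0.169]
  ],
  "dr": [
    [-1.1,15.1,2.7],
    [-1.1,15.1,2.7],
    [-1.1,15.1,2.7],
    [-1.1,15.1,2.7],
    [-1.1,15.1,2.7],
    [-1.1,15.1,2.7],
    [-1.1,15.1,2.7]
  ]
}}

```text
time: 1.93
tool_pos: [0.5271, 0.0574, 0.2009]
tool_rot: [3.14, -0.514, -0.049]
contact_force: [-1.1, -0.5, -0.0]
opening: 0.0918
grip_force: 0.0
```

```bash
python3 - <<'E'
from h import *
from cell import *
s=observe();print(s["time"],s["tool_pos"],np.degrees(s["tool_rot"]))
c=read_camera("wrist"); cv2.imwrite("pics/w1.png",c["color"]); np.savez("w1.npz",**c); print(-c["R"].T@c["t"])
E
```

```text
1.9333 [0.52705929 0.05742257 0.20094024] [179.92626642 -29.47216019  -2.78114465]
[0.5151188  0.05808985 0.37568007]
```

View pics/w1.png

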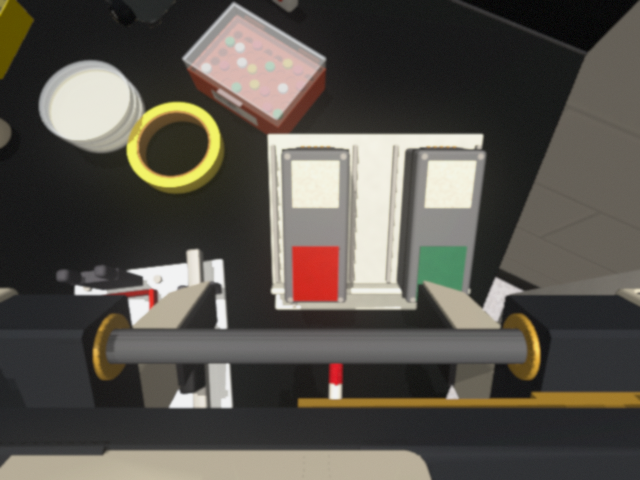

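The close view shows the red module at u 283–348, v 150–303, its white patch (315,184) and tag (316,275); the green module is at u 412–485 with its low end partly hidden by a finger.

```bash
python3 - <<'E'
from h import *
c=dict(np.load("w1.npz"))
for col,b in (("red",(280,240,352,303)),("green",(415,245,470,290))):
    p=pts(c,mask(c,col,b)); m=p.mean(0); n=np.linalg.svd(p-m,full_matrices=False)[2][2]; n*=np.sign(n[2])
    k=np.zeros((480,640),np.uint8); x0=270 if col=="red" else 400; k[140:308,x0:x0+92]=1
    q=pts(c,k); q=q[abs((q-m)@n)<.003]
    ex=np.cross([0,1,0],n); ex/=np.linalg.norm(ex); ey=np.cross(n,ex)
    P=np.c_[(q-m)@ex,(q-m)@ey]*1000; r=cv2.minAreaRect(P.astype(np.float32))
    C=m+(ex*r[0][0]+ey*r[0][1])/1000
    # tag
    tg=p; 
    print(col,n.round(3),"tilt",np.degrees(np.arccos(n[2])).round(1),"rect",np.round(r[0]+r[1]+(r[2],),1),"C",C.round(4),"tag",np.median(p,0).round(4),"yawn",np.degrees(np.arctan2(-n[1],-n[0])).round(1))
E
```

```text
red [-0.498  0.023  0.867] tilt 29.9 rect [ 33.1  -0.9  49.6 118.9  87.6] C [0.587  0.0554 0.1008] tag [0.5586 0.0563 0.0845] yawn -2.7
green [-0.574 -0.084  0.815] tilt 35.4 rect [ 17.4  -0.8  49.2 100.6  86.3] C [ 0.573  -0.0432  0.0977] tag [ 0.559  -0.0428  0.0876] yawn 8.3
```

```bash
python3 - <<'E'
from h import *
n=rot(-30,-2.8).apply([0,0,-1]); C=np.array([.587,.0554,.1008])
f=go(C+.03*n,-30,-2.8); f=go(C-.027*n,-30,-2.8,f)
E
```

```text
travel [ 0.0006 -0.0019  0.0885] dr [0.08 0.35 0.01]
travel [-0.     0.     0.057] dr [0. 0. 0.]
```

{"method": "arm_command", "body": {
  "fingers": [-1,-1,-1,-1,-1,-1,-1,-1],
  "travel": [
    [0.001,0.002,0.03],
    [0.001,0.002,0.06],
    [0.001,0.002,0.088],
    [0.001,0.002,0.108],
    [0.001,0.002,0.125],
    [0.001,0.002,0.138],
    [0.001,0.002,0.145],
    [0.001,0.002,0.145]
  ],
  "dr": [
    [0,0.3,0],
    [0,0.3,0],
    [0,0.3,0],
    [0,0.3,0],
    [0,0.3,0],
    [0,0.3,0],
    [0,0.3,0],
    [0,0.3,0]
  ]
}}

```text
time: 2.65
tool_pos: [0.6104, 0.0503, 0.098]
tool_rot: [3.138, -0.501, -0.052]
contact_force: [-0.5, -0.1, -0.3]
opening: 0.0922
grip_force: 0.0
```

{"method": "arm_command", "body": {
  "fingers": [1,1,1,1,1,1],
  "travel": [
    [0,0,0],
    [0,0,0],
    [0,0,0],
    [0,0,0],
    [0,0,0],
    [0,0,0]
  ],
  "dr": [
    [0,0,0],
    [0,0,0],
    [0,0,0],
    [0,0,0],
    [0,0,0],
    [0,0,0]
  ],
  "squeeze": 30
}}

```text
time: 3.15
tool_pos: [0.6099, 0.0519, 0.0986]
tool_rot: [3.139, -0.502, -0.051]
contact_force: [-0.7, -0.3, -0.4]
opening: 0.0566
grip_force: 0.0
```

```bash
python3 - <<'E'
from h import *
from cell import *
s=observe();print({k:np.round(v,3) for k,v in s.items()})
n=rot(-30,-2.8).apply([0,0,-1]); C=np.array([.587,.0554,.1008])
go(C-.027*n,-30,-2.8)
E
```

```text
{'time': np.float64(3.15), 'qpos': array([-0.035,  0.449,  1.909, -0.038,  0.282,  1.621]), 'qvel': array([ 0.001,  0.006, -0.003,  0.001, -0.001,  0.002]), 'joint_efforts': array([-3.2000e-02, -4.2998e+01, -1.8780e+01, -9.0000e-03, -2.3120e+00,
        1.6000e-02]), 'tool_pos': array([0.61 , 0.052, 0.099]), 'tool_rot': array([ 3.139, -0.502, -0.051]), 'contact_force': array([-0.668, -0.286, -0.392]), 'torque': array([ 0.08 ,  0.28 , -0.029]), 'grip_force': np.float64(0.0), 'opening': np.float64(0.057)}
travel [-0.0185 -0.0024  0.0139] dr [ 0.21  1.24 -0.09]
```

```bash
python3 - <<'E'
from h import *
n=rot(-30,-2.8).apply([0,0,-1]); C=np.array([.587,.0554,.1008])
f=go(C-.027*n,-20,-2.8)
E
```

```text
travel [-0.0185 -0.0024  0.0139] dr [ 0.2  -8.76 -0.1 ]
```

{"method": "arm_command", "body": {
  "fingers": [-0.8,-0.8,-0.8,-0.8,-0.8,-0.8],
  "travel": [
    [0,-0.002,0],
    [-0.009,-0.002,0],
    [-0.018,-0.002,0],
    [-0.018,-0.002,0],
    [-0.018,-0.002,0],
    [-0.018,-0.002,0]
  ],
  "dr": [
    [0,0,0],
    [0,-4,0],
    [0,-8.8,0],
    [0,-8.8,0],
    [0,-8.8,0],
    [0,-8.8,0]
  ]
}}

```text
time: 3.65
tool_pos: [0.5943, 0.0547, 0.0894]
tool_rot: [3.139, -0.35, -0.051]
contact_force: [-0.2, -0.4, 0.7]
opening: 0.0824
grip_force: 0.0
```

```bash
python3 - <<'E'
from h import *
from cell import *
print(observe()["qpos"].round(2),observe()["tool_pos"])
n=rot(-30,-2.8).apply([0,0,-1]); C=np.array([.587,.0554,.1008])
f=go(C-.027*n,-20,-2.8)
E
```

```text
[-0.03  0.47  1.82 -0.02  0.5   1.61] [0.59426291 0.05468355 0.08936952]
travel [ 0.0017 -0.0004  0.0134] dr [ 0.2  -0.03 -0.13]
```

{"method": "arm_command", "body": {
  "fingers": [-0.8,-0.8,1,1,1,1,1,1],
  "travel": [
    [0.002,0,0.007],
    [0.002,0,0.013],
    [0.002,0,0.013],
    [0.002,0,0.013],
    [0.002,0,0.013],
    [0.002,0,0.013],
    [0.002,0,0.013],
    [0.002,0,0.013]
  ],
  "dr": [
    [0,0,0],
    [0,0,0],
    [0,0,0],
    [0,0,0],
    [0,0,0],
    [0,0,0],
    [0,0,0],
    [0,0,0]
  ],
  "squeeze": 30
}}

```text
time: 4.32
tool_pos: [0.6007, 0.0543, 0.0782]
tool_rot: [3.139, -0.348, -0.051]
contact_force: [-0.0, -0.1, -0.4]
opening: 0.0497
grip_force: 30.0
```

{"method": "arm_command", "body": {
  "fingers": [1,1,1],
  "travel": [
    [0,0,0],
    [0,0,0],
    [0,0,0]
  ],
  "dr": [
    [0,0,0],
    [0,0,0],
    [0,0,0]
  ]
}}

```text
time: 4.57
tool_pos: [0.6007, 0.0543, 0.0782]
tool_rot: [3.139, -0.348, -0.051]
contact_force: [-1.5, -0.1, 1.1]
opening: 0.0498
grip_force: 30.0
```

{"method": "arm_command", "body": {
  "fingers": [1,1,1,1,1,1,1,1],
  "travel": [
    [-0.001,0,-0.007],
    [-0.004,0,-0.02],
    [-0.006,0,-0.035],
    [0.003,0,-0.06],
    [0.013,0,-0.09],
    [0.024,0,-0.12],
    [0.035,0,-0.15],
    [0.035,0,-0.15]
  ],
  "dr": [
    [0,0,0],
    [0,0,0],
    [0,0,0],
    [0,0,0],
    [0,0,0],
    [0,0,0],
    [0,0,0],
    [0,0,0]
  ]
}}

```text
time: 5.23
tool_pos: [0.5851, 0.0556, 0.2386]
tool_rot: [3.139, -0.36, -0.051]
contact_force: [1.2, 0.4, -0.6]
opening: 0.0498
grip_force: 30.0
```

```bash
python3 - <<'E'
from h import *
from cell import *
s=observe(); print(s["tool_pos"],s["contact_force"],s["opening"])
# tool pitch 10, module flat; TCP over nest in module frame: offset underside->TCP 17mm up along module z, 0 in x
y=np.radians(4)
f=go([.489,.239,.20],10,4)
E
```

```text
[0.58508093 0.05561364 0.23856178] [ 1.21246842  0.39238992 -0.61986945] 0.04981378881853059
travel [-0.1122 -0.1782 -0.0014] dr [  0.78 -30.57  -7.02]
```

{"method": "arm_command", "body": {
  "fingers": [1,1,1,1,1,1,1,1],
  "travel": [
    [-0.015,-0.023,-0.001],
    [-0.035,-0.055,-0.001],
    [-0.056,-0.09,-0.001],
    [-0.078,-0.125,-0.001],
    [-0.098,-0.155,-0.001],
    [-0.112,-0.178,-0.001],
    [-0.112,-0.178,-0.001],
    [-0.112,-0.178,-0.001]
  ],
  "dr": [
    [0,-4,-1],
    [0.2,-10,-2.3],
    [0.4,-16,-3.7],
    [0.6,-22,-5],
    [0.8,-28,-6.4],
    [0.8,-30.6,-7],
    [0.8,-30.6,-7],
    [0.8,-30.6,-7]
  ]
}}

```text
time: 5.9
tool_pos: [0.4853, 0.2395, 0.1918]
tool_rot: [-3.141, 0.189, 0.072]
contact_force: [-0.2, -0.3, -1.7]
opening: 0.0499
grip_force: 30.0
```

```bash
python3 - <<'E'
from h import *
from cell import *
s=observe(); print(s["time"],s["tool_pos"],np.degrees(s["tool_rot"]),s["qpos"].round(2))
c=read_camera("wrist"); np.savez("w2.npz",**c)
d=read_camera("side"); np.savez("s2.npz",**d)
cv2.imwrite("pics/w2.png",np.hstack([cv2.resize(c["color"],(400,300)),d["color"][180:480,230:630]]))
E
```

```text
5.9 [0.48532261 0.23950593 0.19175665] [-179.9626955    10.8458267     4.11089082] [0.29 0.51 1.38 0.04 1.44 1.78]
```

View pics/w2.png

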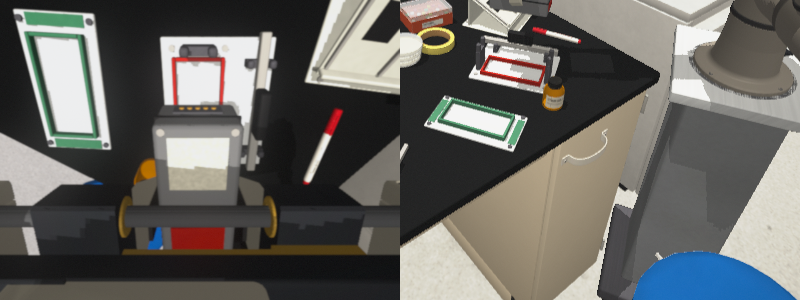

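The wrist view shows the held module (patch at full-res (315,262), far edge v≈190), the pass nest in full at left and the reject rim's far half; the side crop confirms the nests and the bar are undisturbed.

```bash
cat > held.py <<'E'
from h import *
def held(c,tool,Rt):
    """module pose relative to the tool: from the patch plane and the far end edge"""
    k=np.zeros((480,640),np.uint8); k[225:300,275:355]=1
    p=pts(c,k); m=np.median(p,0); p=p[np.linalg.norm(p-m,axis=1)<.04]
    m=p.mean(0); n=np.linalg.svd(p-m,full_matrices=False)[2][2]; n*=np.sign(n[2])
    k[:]=0; k[150:310,215:415]=1
    q=pts(c,k); q=q[(abs((q-m)@n)<.003)&(np.linalg.norm(q-m,axis=1)<.06)]
    ex=np.cross([0,1,0],n); ex/=np.linalg.norm(ex); ey=np.cross(n,ex)
    P=np.c_[(q-m)@ex,(q-m)@ey]*1000; r=cv2.minAreaRect(P.astype(np.float32)); B=cv2.boxPoints(r)
    far=B[B[:,0].argsort()][2:]; d=far[1]-far[0]; d=d*np.sign(d[1]); yaw=np.degrees(np.arctan2(-d[0],d[1]))
    F=far.mean(0); u=np.array([np.cos(np.radians(yaw)),np.sin(np.radians(yaw))])
    C=m+(ex*(F-60*u)[0]+ey*(F-60*u)[1])/1000
    U=C-.044*n
    print("n",n.round(3),"rect",np.round(r[1],1),"far width",np.linalg.norm(d).round(1),"yaw",yaw.round(1),"top C",C.round(4),"underside",U.round(4))
    print("in tool axes: underside-TCP",Rt.inv().apply(U-tool).round(4),"n",Rt.inv().apply(n).round(3))
    return U,n,yaw
E
python3 - <<'E'
from held import *
c=dict(np.load("w2.npz")); 
held(c,np.array([.4853,.2395,.1918]),Ro.from_euler("xyz",[-179.96,10.85,4.11],degrees=True))
print("pass rim",rect(c,mask(c,"green",(20,0,185,250)),.018))
m=mask(c,"red",(260,85,370,165)); print("rej rim",rect(c,m,.018),m.sum()/255)
m=mask(c,"green",(35,40,165,235)); print("inner", rect(c,m,.018))
E
```

```text
n [ 0.011 -0.002  1.   ] rect [46.1 76.4] far width 76.4 yaw 4.0 top C [0.4854 0.2397 0.2176] underside [0.4849 0.2398 0.1736]
in tool axes: underside-TCP [ 0.003  -0.0003  0.0179] n [-0.177  0.002 -0.984]
pass rim [508.2 416.2 172.8  71.4   1. ]
rej rim [530.6 241.8  66.4  57.2 -85.9] 1163.0
inner [503.4 416.1 162.3  71.3   1. ]
```

```bash
python3 - <<'E'
from h import *
from cell import *
s=observe(); print(s["time"],s["tool_pos"],np.degrees(s["tool_rot"]))
f=go([.4897,.239,.06],10.2,4)
f=go([.4897,.239,.0242],10.2,4,f)
E
```

```text
6.0 [0.48610062 0.23809965 0.19301704] [-179.94700962   10.70340137    3.96615894]
travel [ 0.0283 -0.0005  0.13  ] dr [-0.06  0.5  -0.03]
travel [ 0.0063 -0.      0.0352] dr [0. 0. 0.]
```

{"method": "arm_command", "body": {
  "fingers": [1,1,1,1,1,1,1,1],
  "travel": [
    [0.004,0,0.015],
    [0.01,-0.001,0.04],
    [0.016,-0.001,0.07],
    [0.022,-0.001,0.1],
    [0.026,-0.001,0.12],
    [0.028,-0.001,0.13],
    [0.028,-0.001,0.13],
    [0.028,-0.001,0.13]
  ],
  "dr": [
    [0,0.5,0],
    [0,0.5,0],
    [0,0.5,0],
    [0,0.5,0],
    [0,0.5,0],
    [0,0.5,0],
    [0,0.5,0],
    [0,0.5,0]
  ]
}}

```text
time: 6.67
tool_pos: [0.4901, 0.2396, 0.0612]
tool_rot: [-3.14, 0.177, 0.068]
contact_force: [0.1, -0.2, -2.9]
opening: 0.0499
grip_force: 30.0
```

```bash
python3 - <<'E'
from held import *
from cell import *
s=observe(); R=Ro.from_euler("xyz",s["tool_rot"]);print(s["time"],s["tool_pos"],np.degrees(s["tool_rot"]))
c=read_camera("wrist"); np.savez("w3.npz",**c); cv2.imwrite("pics/w3.png",c["color"])
held(c,s["tool_pos"],R)
f=go([.4897,.239,.0242],10.2,4)
E
```

```text
6.6667 [0.49012211 0.23963145 0.06118191] [-179.90147754   10.14783985    3.920769  ]
n [ 0.    -0.004  1.   ] rect [46.2 76.9] far width 76.9 yaw 3.7 top C [0.49   0.2401 0.0871] underside [0.49   0.2403 0.0431]
in tool axes: underside-TCP [ 0.0031 -0.0006  0.0178] n [-0.176  0.003 -0.984]
travel [0.0056 0.001  0.0373] dr [-0.13 -0.15 -0.06]
```

View pics/w3.png

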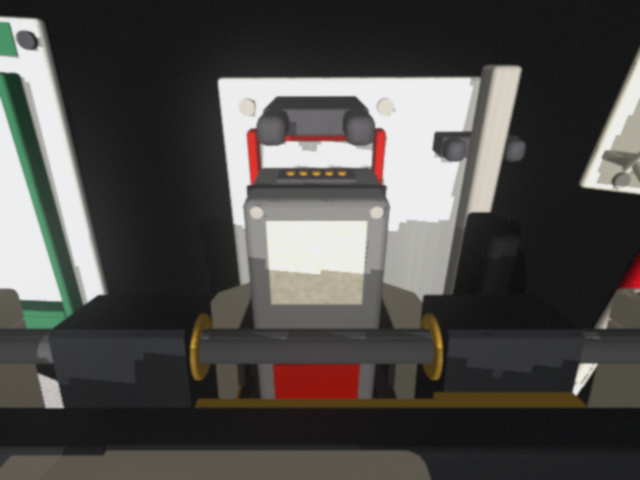

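The module hangs centred between the red rim sides (left outer u≈248, right ≈385 at v 150), far keeper at (317,118); aligned in yaw.

```bash
python3 - <<'E'
from h import *
c=dict(np.load("w3.npz"))
m=mask(c,"red",(240,120,395,190))
for v in (145,155,165,175):
    u=np.nonzero(m[v])[0]; 
    if len(u): 
        P=ray(c,[[u.min(),v],[u.max()+1,v]],.018); mid=P.mean(0); print(v,P[:,:2].round(4).tolist(),"y at x=.4897:",(mid[1]-(mid[0]-.4897)*np.tan(np.radians(4))).round(4))
u,v=np.nonzero(m)[::-1]; print("far x", ray(c,np.c_[u,v],.018)[:,0].max())
k=mask(c,"white",(215,70,490,100)); v=[np.nonzero(k[:,u])[0].min() for u in (240,280,340,400,440)]; print("plate far edge",ray(c,np.c_[(240,280,340,400,440),v],.006)[:,:2].round(4).tolist())
E
```

```text
145 [[0.5504, 0.2769], [0.5549, 0.2102]] y at x=.4897: 0.2391
155 [[0.5455, 0.2765], [0.5501, 0.2099]] y at x=.4897: 0.2391
165 [[0.5405, 0.276], [0.545, 0.2097]] y at x=.4897: 0.2391
175 [[0.5354, 0.2756], [0.5399, 0.2094]] y at x=.4897: 0.2391
far x 0.5622810291616355
plate far edge [[0.5795, 0.2823], [0.5808, 0.2631], [0.5832, 0.2343], [0.5848, 0.2054], [0.5865, 0.1862]]
```

{"method": "arm_command", "body": {
  "fingers": [1,1,1,1,1,1,1,1],
  "travel": [
    [0.001,0.001,0.005],
    [0.002,0.001,0.011],
    [0.003,0.001,0.017],
    [0.004,0.001,0.023],
    [0.005,0.001,0.028],
    [0.006,0.001,0.032],
    [0.006,0.001,0.036],
    [0.006,0.001,0.036]
  ],
  "dr": [
    [0,0,0],
    [0,0,0],
    [0,0,0],
    [0,0,0],
    [0,0,0],
    [0,0,0],
    [0,0,0],
    [0,0,0]
  ]
}}

```text
time: 7.38
tool_pos: [0.4894, 0.2394, 0.0243]
tool_rot: [-3.14, 0.177, 0.07]
contact_force: [-0.2, -0.8, 2.7]
opening: 0.0495
grip_force: 30.0
```

{"method": "arm_command", "body": {
  "fingers": [-0.55,-0.55,-0.55,-0.55,-0.55],
  "travel": [
    [0,0,0],
    [0,0,0],
    [0,0,0],
    [0,0,0],
    [0,0,0]
  ],
  "dr": [
    [0,0,0],
    [0,0,0],
    [0,0,0],
    [0,0,0],
    [0,0,0]
  ]
}}

```text
time: 7.8
tool_pos: [0.4891, 0.2392, 0.0238]
tool_rot: [-3.14, 0.178, 0.07]
contact_force: [0.3, 0.5, -0.2]
opening: 0.0707
grip_force: 0.0
```

{"method": "arm_command", "body": {
  "fingers": [-0.55,-0.55,-0.55,-0.55,-0.55,-0.55,-0.55],
  "travel": [
    [-0.004,0,-0.02],
    [-0.009,0,-0.05],
    [-0.015,0,-0.085],
    [-0.021,0,-0.12],
    [-0.026,0,-0.15],
    [-0.026,0,-0.15],
    [-0.026,0,-0.15]
  ],
  "dr": [
    [0,0,0],
    [0,0,0],
    [0,3,0],
    [0,7,0],
    [0,10,0],
    [0,10,0],
    [0,10,0]
  ]
}}

```text
time: 8.38
tool_pos: [0.4904, 0.2395, 0.1783]
tool_rot: [-3.139, -0.001, 0.07]
contact_force: [-0.1, -0.4, 0.2]
opening: 0.071
grip_force: 0.0
```

```bash
python3 - <<'E'
from h import *
from cell import *
s=observe(); print(s["time"],s["tool_pos"],np.degrees(s["tool_rot"]),s["opening"])
d=read_camera("top"); np.savez("t4.npz",**d)
c=read_camera("wrist"); np.savez("w4.npz",**c)
cv2.imwrite("pics/w4.png",np.hstack([cv2.resize(c["color"],(400,300)),cv2.resize(d["color"][220:340,210:370+0],(400,300))]))
p=pts(d,mask(d,"red",(305,240,365,325))); q=p[p[:,2]>.035]; print(len(q),np.median(q,0),q[:,2].min(),q[:,2].max())
E
```

```text
8.3833 [0.49044521 0.23946254 0.17833418] [-1.79842754e+02 -3.78568002e-02  3.99590528e+00] 0.07104298421845673
34 [0.47154946 0.22436264 0.05058729] 0.045348695064169074 0.5400205749046968
```

View pics/w4.png

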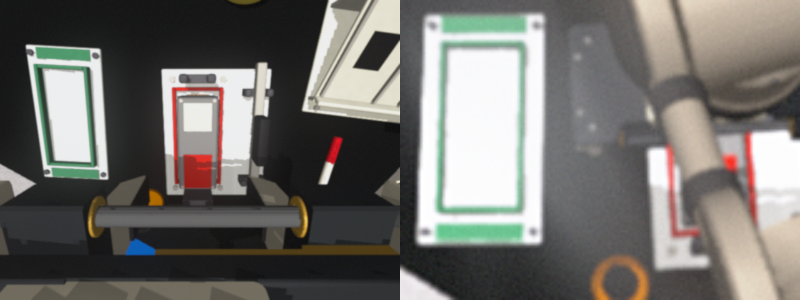

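The wrist view shows the red module seated inside the red rim (patch at (197,117), tag (197,172) of the left half), the bar at (262,95) still in its rests.

```bash
python3 - <<'E'
from h import *
from cell import *
c=dict(np.load("w4.npz"))
k=np.zeros((480,640),np.uint8); k[60:330,380:450]=1
p=pts(c,k); p=p[(p[:,1]<.2)&(p[:,1]>.13)&(p[:,0]>.35)&(p[:,0]<.62)]
for n,a,b in (("handle",.058,.072),("bar",.032,.04)):
    q=p[(p[:,2]>a)&(p[:,2]<b)]; r=cv2.minAreaRect((q[:,:2]*1000).astype(np.float32)); print(n,len(q),np.round(r[0]+r[1]+(r[2],),1),np.median(q[:,2]).round(4))
k[:]=0; k[130:290,270:360]=1; q=pts(c,k); q=q[(q[:,2]>.045)&(q[:,2]<.056)]; r=cv2.minAreaRect((q[:,:2]*1000).astype(np.float32)); print("red",np.round(r[0]+r[1]+(r[2],),1),q[:,2].mean(),q.std(0))
f=go([.494,.162,.12],0,4); f=go([.494,.162,.040],0,4,f)
E
```

```text
handle 1607 [501.8 162.7  59.7  14.7   3.3] 0.0657
bar 1811 [511.8 167.8  33.2 162.8  88.6] 0.0358
red [503.2 240.4 125.8  50.1   3.9] 0.050298052178648606 [0.03121422 0.01434711 0.00102762]
travel [-0.0006  0.0771  0.0552] dr [-0.07  0.31 -0.04]
travel [ 0.   -0.    0.08] dr [0. 0. 0.]
```

```bash
python3 - <<'E'
from h import *
f=go([.501,.1625,.12],0,3.8); f=go([.501,.1625,.041],0,3.8,f)
E
```

```text
travel [0.0064 0.077  0.0552] dr [-0.07  0.31  0.16]
travel [ 0.    -0.     0.079] dr [0. 0. 0.]
```

{"method": "arm_command", "body": {
  "fingers": [0.13,0.13,0.13,0.13,0.13,0.13,0.13,0.13],
  "travel": [
    [0.002,0.02,0.005],
    [0.004,0.05,0.01],
    [0.0065,0.077,0.03],
    [0.0065,0.077,0.055],
    [0.0065,0.077,0.085],
    [0.0065,0.077,0.11],
    [0.0065,0.077,0.13],
    [0.0065,0.077,0.134]
  ],
  "dr": [
    [0,0.3,0],
    [0,0.3,0],
    [0,0.3,0],
    [0,0.3,0],
    [0,0.3,0],
    [0,0.3,0],
    [0,0.3,0],
    [0,0.3,0]
  ]
}}

```text
time: 9.15
tool_pos: [0.4981, 0.1619, 0.0368]
tool_rot: [-3.141, 0.009, 0.069]
contact_force: [-2.0, 0.3, -0.4]
opening: 0.04
grip_force: 0.0
```

{"method": "arm_command", "body": {
  "fingers": [0.13,1,1,1,1,1,1,1],
  "travel": [
    [0,0,0],
    [0,0,0],
    [0,0,0],
    [0,0,0],
    [0,0,0],
    [0,0,0],
    [0,0,0],
    [0,0,0]
  ],
  "dr": [
    [0,0,0],
    [0,0,0],
    [0,0,0],
    [0,0,0],
    [0,0,0],
    [0,0,0],
    [0,0,0],
    [0,0,0]
  ],
  "squeeze": 30
}}

```text
time: 9.82
tool_pos: [0.5019, 0.163, 0.0428]
tool_rot: [-3.14, -0.003, 0.069]
contact_force: [-1.7, 0.1, 6.4]
opening: 0.0135
grip_force: 30.0
```

{"method": "arm_command", "body": {
  "fingers": [1,1,1,1,1,1,1,1],
  "travel": [
    [0,0,-0.006],
    [0,0,-0.018],
    [0,0,-0.035],
    [0,0,-0.06],
    [0,0,-0.085],
    [0,-0.03,-0.1],
    [0,-0.06,-0.1],
    [0,-0.06,-0.1]
  ],
  "dr": [
    [0,0,0],
    [0,0,0],
    [0,0,0],
    [0,0,0],
    [0,0,0],
    [0,0,0],
    [0,0,0],
    [0,0,0]
  ]
}}

```text
time: 10.48
tool_pos: [0.4971, 0.2265, 0.1436]
tool_rot: [-3.137, -0.004, 0.072]
contact_force: [-1.1, 0.1, -1.7]
opening: 0.0137
grip_force: 30.0
```

```bash
python3 - <<'E'
from h import *
from cell import *
s=observe(); R=Ro.from_euler("xyz",s["tool_rot"]); print(s["time"],s["tool_pos"],np.degrees(s["tool_rot"]),s["opening"],s["grip_force"])
c=read_camera("wrist"); np.savez("w5.npz",**c); cv2.imwrite("pics/w5.png",c["color"])
p=pts(c,np.ones((480,640))); q=R.inv().apply(p-s["tool_pos"])
k=(abs(q[:,1])<.02)&(q[:,0]>.033)&(q[:,0]<.13)&(q[:,2]>-.03)&(q[:,2]<.03)
b=q[k]; print(len(b)); 
for lo in (.035,.05,.065,.08,.09): 
    e=b[(b[:,0]>=lo)&(b[:,0]<lo+.01)]; print(lo,len(e),np.median(e,0).round(4) if len(e) else '', (e[:,1].min(),e[:,1].max()) if len(e) else '')
print("max x",b[:,0].max())
E
```

```text
10.4833 [0.49706729 0.22649544 0.14359653] [-179.76394848   -0.25702152    4.09978549] 0.013707303410752707 30.0001859664917
3747
0.035 563 [0.0401 0.0002 0.0071] (np.float64(-0.005704237694324778), np.float64(0.005675416759843776))
0.05 634 [ 0.055  -0.0002  0.0072] (np.float64(-0.006023415356788735), np.float64(0.005983704824774707))
0.065 669 [ 0.07   -0.0002  0.0072] (np.float64(-0.005865863488358686), np.float64(0.005886851325540867))
0.08 705 [ 0.085  -0.0002  0.0072] (np.float64(-0.0056910968335104764), np.float64(0.0057101690731394756))
0.09 90 [0.0907 0.     0.0078] (np.float64(-0.005562094551837956), np.float64(0.005600218483709727))
max x 0.0913637938023314
```

View pics/w5.png

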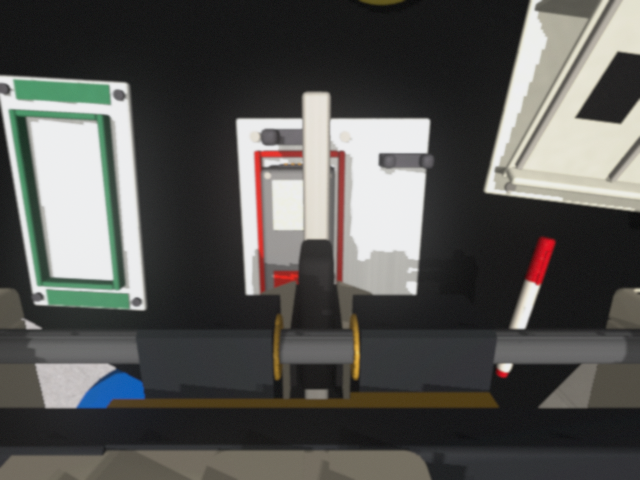

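The bar is held level and centred (tip (317,93)), with the far keeper at (283,137), the pocket and red module below intact.

```bash
python3 - <<'E'
from h import *
from cell import *
c=dict(np.load("w5.npz"))
m=mask(c,"red",(250,145,350,300))
for v in (180,200,220,240): 
    u=np.nonzero(m[v])[0]; P=ray(c,[[u.min(),v],[u.max()+1,v]],.018); mid=P.mean(0); print(P[:,:2].round(4).tolist(),(mid[1]-(mid[0]-.49)*np.tan(np.radians(4))).round(4))
f=go([.490,.239,.100],0,4)
E
```

```text
[[0.535, 0.2746], [0.5398, 0.2087]] 0.2384
[[0.5199, 0.2734], [0.5246, 0.2081]] 0.2385
[[0.5044, 0.2722], [0.5091, 0.2067]] 0.2383
[[0.4884, 0.271], [0.4931, 0.206]] 0.2385
travel [-0.0056 -0.0149  0.0426] dr [-0.12 -0.13  0.14]
```

{"method": "arm_command", "body": {
  "fingers": [1,1,1,1,1,1],
  "travel": [
    [-0.006,-0.012,0],
    [-0.006,-0.012,0.01],
    [-0.006,-0.012,0.025],
    [-0.006,-0.012,0.038],
    [-0.006,-0.012,0.043],
    [-0.006,-0.012,0.043]
  ],
  "dr": [
    [0,0,0],
    [0,0,0],
    [0,0,0],
    [0,0,0],
    [0,0,0],
    [0,0,0]
  ]
}}

```text
time: 11.03
tool_pos: [0.4894, 0.2333, 0.0975]
tool_rot: [-3.141, 0.001, 0.069]
contact_force: [0.1, -0.5, -0.9]
opening: 0.0139
grip_force: 30.0
```

```bash
python3 - <<'E'
from h import *
from cell import *
s=observe(); R=Ro.from_euler("xyz",s["tool_rot"]); print(s["time"],s["tool_pos"],np.degrees(s["tool_rot"]))
c=read_camera("wrist"); np.savez("w6.npz",**c)
p=pts(c,np.ones((480,640))); r=p-[.49,.239,0]; a=np.radians(4); x=r[:,0]*np.cos(a)+r[:,1]*np.sin(a); y=-r[:,0]*np.sin(a)+r[:,1]*np.cos(a)
for n,lo,hi in (("keeper horns",.0715,.079),("bar top",.085,.099)):
    k=(abs(x-.079)<.02)&(abs(y)<.03)&(p[:,2]>lo)&(p[:,2]<hi); print(n,k.sum(),"x",np.percentile(x[k],[1,99]).round(4),"y",np.percentile(y[k],[1,25,50,75,99]).round(4))
f=go([.490,.239,.0772],0,4)
E
```

```text
11.0333 [0.48938998 0.23333871 0.09754594] [-1.79956451e+02  8.45091472e-02  3.93229563e+00]
keeper horns 782 x [0.0743 0.084 ] y [-0.0193 -0.0149  0.0119  0.0158  0.0202]
bar top 2172 x [0.0593 0.0901] y [-0.0115 -0.0088 -0.0059 -0.0029  0.0001]
travel [ 0.0006 -0.0054  0.0209] dr [-0.06  0.02 -0.07]
```

{"method": "arm_command", "body": {
  "fingers": [1,1,1,1,1,1,1,1],
  "travel": [
    [0,-0.003,-0.003],
    [0.001,-0.0055,-0.003],
    [0.001,-0.0055,-0.003],
    [0.001,-0.0055,0.004],
    [0.001,-0.0055,0.01],
    [0.001,-0.0055,0.015],
    [0.001,-0.0055,0.019],
    [0.001,-0.0055,0.02]
  ],
  "dr": [
    [0,0,0],
    [0,0,0],
    [0,0,0],
    [0,0,0],
    [0,0,0],
    [0,0,0],
    [0,0,0],
    [0,0,0]
  ]
}}

```text
time: 11.75
tool_pos: [0.4903, 0.2395, 0.0778]
tool_rot: [-3.14, 0.0, 0.069]
contact_force: [-0.4, -0.4, -1.6]
opening: 0.0139
grip_force: 30.0
```

{"method": "arm_command", "body": {
  "fingers": [1,1],
  "travel": [
    [0,0,0],
    [0,0,0]
  ],
  "dr": [
    [0,0,0],
    [0,0,0]
  ]
}}

```text
time: 11.92
tool_pos: [0.491, 0.2398, 0.079]
tool_rot: [-3.14, -0.002, 0.069]
contact_force: [-0.4, -0.2, -1.8]
opening: 0.0136
grip_force: 30.0
```

{"method": "arm_command", "body": {
  "fingers": [1,1,1,0.2,0.2,0.2,0.2,0.2],
  "travel": [
    [0,0,0.001],
    [0,0,0.0015],
    [0,0,0.0015],
    [0,0,0.0015],
    [0,0,0.0015],
    [0,0,0.0015],
    [0,0,0.0015],
    [0,0,0.0015]
  ],
  "dr": [
    [0,0,0],
    [0,0,0],
    [0,0,0],
    [0,0,0],
    [0,0,0],
    [0,0,0],
    [0,0,0],
    [0,0,0]
  ]
}}

```text
time: 12.58
tool_pos: [0.4911, 0.2398, 0.0777]
tool_rot: [-3.14, -0.002, 0.069]
contact_force: [1.6, -0.3, 0.6]
opening: 0.0362
grip_force: 0.0
```

{"method": "arm_command", "body": {
  "fingers": [0.2,0.2,0.2,0.2,0.2,0.2,0.2],
  "travel": [
    [0,0,-0.015],
    [0,0,-0.04],
    [0,0,-0.075],
    [0,0,-0.11],
    [0,0,-0.14],
    [0,0,-0.16],
    [0,0,-0.16]
  ],
  "dr": [
    [0,0,0],
    [0,0,0],
    [0,0,0],
    [0,0,0],
    [0,0,0],
    [0,0,0],
    [0,0,0]
  ]
}}

```text
time: 13.17
tool_pos: [0.4928, 0.2402, 0.2427]
tool_rot: [-3.138, -0.011, 0.069]
contact_force: [0.4, -0.3, -0.3]
opening: 0.0362
grip_force: 0.0
```

```bash
python3 - <<'E'
from h import *
from cell import *
s=observe(); print(s["time"],s["tool_pos"],np.degrees(s["tool_rot"]))
c=read_camera("wrist"); np.savez("w7.npz",**c); cv2.imwrite("pics/w7.png",c["color"])
p=pts(c,np.ones((480,640))); r=p-[.49,.239,0]; a=np.radians(4); x=r[:,0]*np.cos(a)+r[:,1]*np.sin(a); y=-r[:,0]*np.sin(a)+r[:,1]*np.cos(a)
for lo,hi in ((.03,.045),(.05,.07),(.085,.095)):
    k=(x>lo)&(x<hi)&(abs(y)<.009)&(p[:,2]>.06)&(p[:,2]<.08); print("bar",k.sum(),np.percentile(y[k],[1,50,99]).round(4),np.median(p[k,2]).round(4),x[k].max().round(4))
k=(abs(x)<.05)&(abs(y)<.02)&(p[:,2]>.09)&(p[:,2]<.11); print("handle",k.sum(),np.percentile(x[k],[0,100]).round(4),np.percentile(y[k],[1,99]).round(4),np.median(p[k,2]).round(4))
# next: above green
n=rot(-30,-2.8).apply([0,0,-1]); C=np.array([.5823,-.0445,.1008])
f=go([.50,.10,.26],-5,0); go(C+.11*n,-20,-2.8,f)
E
```

```text
13.1667 [0.49275975 0.24020405 0.24266409] [-179.78045062   -0.60988114    3.9689041 ]
bar 255 [-0.0048  0.0013  0.0067] 0.0699 0.045
bar 325 [-0.0047  0.0005  0.0066] 0.07 0.0693
bar 124 [-0.0046  0.0009  0.0064] 0.0699 0.0921
handle 1190 [-0.0283  0.0307] [-0.0055  0.008 ] 0.0997
travel [-0.0013  0.14   -0.0205] dr [-0.35  4.62  3.96]
travel [0.0217 0.1418 0.0661] dr [-0.61 15.    2.74]
```

View pics/w7.png

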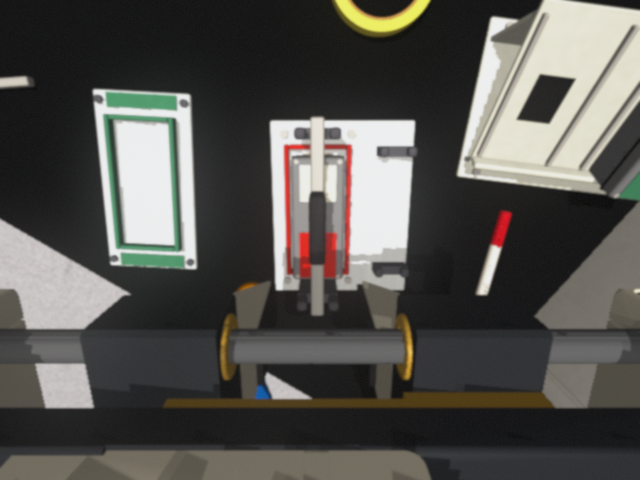

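The bar (tip (317,120), handle (318,228)) lies in both keepers over the red module; the pass nest is fully visible at (145,180).

{"method": "arm_command", "body": {
  "fingers": [-1,-1,-1,-1,-1,-1],
  "travel": [
    [-0.001,0.03,-0.005],
    [-0.001,0.07,-0.015],
    [-0.001,0.11,-0.02],
    [-0.001,0.14,-0.02],
    [-0.001,0.14,-0.02],
    [-0.001,0.14,-0.02]
  ],
  "dr": [
    [0,1,1],
    [0,3,2],
    [-0.3,4.6,4],
    [-0.3,4.6,4],
    [-0.3,4.6,4],
    [-0.3,4.6,4]
  ]
}}

```text
time: 13.72
tool_pos: [0.4988, 0.0983, 0.2561]
tool_rot: [3.141, -0.08, -0.004]
contact_force: [-0.0, 0.1, 0.1]
opening: 0.0721
grip_force: 0.0
```

{"method": "arm_command", "body": {
  "fingers": [-1,-1,-1,-1,-1,-1,-1,-1],
  "travel": [
    [0.003,0.03,0.01],
    [0.01,0.065,0.03],
    [0.016,0.1,0.045],
    [0.02,0.13,0.06],
    [0.022,0.142,0.066],
    [0.022,0.142,0.066],
    [0.022,0.142,0.066],
    [0.022,0.142,0.066]
  ],
  "dr": [
    [0,4,0.5],
    [-0.2,8,1.2],
    [-0.4,12,2],
    [-0.6,15,2.7],
    [-0.6,15,2.7],
    [-0.6,15,2.7],
    [-0.6,15,2.7],
    [-0.6,15,2.7]
  ]
}}

```text
time: 14.38
tool_pos: [0.5269, -0.0411, 0.1935]
tool_rot: [3.141, -0.343, -0.047]
contact_force: [0.2, 0.6, 0.3]
opening: 0.0922
grip_force: 0.0
```

```bash
python3 - <<'E'
from h import *
from cell import *
s=observe(); print(s["time"],s["tool_pos"],np.degrees(s["tool_rot"]),s["qpos"].round(2),s["opening"])
c=read_camera("wrist"); np.savez("w8.npz",**c)
p=pts(c,np.ones((480,640)))
n0=rot(-30,-2.8).apply([0,0,-1]); C0=np.array([.5823,-.0445,.1008])
k=(abs((p-C0)@n0)<.004)&(np.linalg.norm(p-C0,axis=1)<.075)&(abs((p-C0)@rot(-30,-2.8).apply([0,1,0]))<.033)
q=p[k]; m=q.mean(0); n=np.linalg.svd(q-m,full_matrices=False)[2][2]; n*=np.sign(n[2])
ex=np.cross([0,1,0],n); ex/=np.linalg.norm(ex); ey=np.cross(n,ex)
r=cv2.minAreaRect((np.c_[(q-m)@ex,(q-m)@ey]*1000).astype(np.float32)); print(len(q),n.round(3),np.round(r[0]+r[1]+(r[2],),1)); C=m+(ex*r[0][0]+ey*r[0][1])/1000; print("C",C)
d=dict(np.load("w7.npz")); mm=mask(d,"green",(103,112,183,254)); print("pass rim w7",rect(d,mm,.018))
f=go(C-.027*n,-20,-2.8)
E
```

```text
14.3833 [ 0.52688215 -0.0410512   0.19346247] [179.97245218 -19.67373746  -2.71787289] [-0.27  0.21  1.87  0.11  0.73  1.28] 0.09218268139072922
10804 [-0.494  0.025  0.869] [ -6.3   0.3  50.  119.1  87.5]
C [ 0.58272403 -0.0424888   0.10046502]
pass rim w7 [505.7 417.9 134.6  66.9   1. ]
travel [ 0.0257 -0.0011  0.1332] dr [0.   0.29 0.11]
```

{"method": "arm_command", "body": {
  "fingers": [-0.9,-0.9,-0.9,-0.9,-0.9,-0.9,-0.9,-0.9],
  "travel": [
    [0.008,-0.001,0.02],
    [0.016,-0.001,0.05],
    [0.022,-0.001,0.08],
    [0.0255,-0.001,0.1],
    [0.0255,-0.001,0.115],
    [0.0255,-0.001,0.127],
    [0.0255,-0.001,0.133],
    [0.0255,-0.001,0.133]
  ],
  "dr": [
    [0,0,0],
    [0,0,0],
    [0,0,0],
    [0,0,0],
    [0,0,0],
    [0,0,0],
    [0,0,0],
    [0,0,0]
  ]
}}

```text
time: 15.1
tool_pos: [0.5953, -0.0439, 0.0759]
tool_rot: [3.141, -0.342, -0.047]
contact_force: [0.2, 0.6, -0.7]
opening: 0.0875
grip_force: 0.0
```

{"method": "arm_command", "body": {
  "fingers": [-0.9,1,1,1,1,1,1,1],
  "travel": [
    [0,0,0],
    [0,0,0],
    [0,0,0],
    [0,0,0],
    [0,0,0],
    [0,0,0],
    [0,0,0],
    [0,0,0]
  ],
  "dr": [
    [0,0,0],
    [0,0,0],
    [0,0,0],
    [0,0,0],
    [0,0,0],
    [0,0,0],
    [0,0,0],
    [0,0,0]
  ],
  "squeeze": 30
}}

```text
time: 15.77
tool_pos: [0.5955, -0.0447, 0.0771]
tool_rot: [3.141, -0.344, -0.049]
contact_force: [-1.5, 0.5, 1.9]
opening: 0.0498
grip_force: 30.0
```

{"method": "arm_command", "body": {
  "fingers": [1,1],
  "travel": [
    [0,0,0],
    [0,0,0]
  ],
  "dr": [
    [0,0,0],
    [0,0,0]
  ]
}}

```text
time: 15.93
tool_pos: [0.5955, -0.0447, 0.0771]
tool_rot: [3.141, -0.344, -0.049]
contact_force: [-1.4, 0.4, 4.8]
opening: 0.0498
grip_force: 30.0
```

{"method": "arm_command", "body": {
  "fingers": [1,1,1,1,1,1,1,1],
  "travel": [
    [-0.001,0,-0.007],
    [-0.004,0,-0.02],
    [-0.006,0,-0.035],
    [0.003,0,-0.06],
    [0.013,0,-0.09],
    [0.024,0,-0.12],
    [0.035,0,-0.15],
    [0.035,0,-0.15]
  ],
  "dr": [
    [0,0,0],
    [0,0,0],
    [0,0,0],
    [0,0,0],
    [0,0,0],
    [0,0,0],
    [0,0,0],
    [0,0,0]
  ]
}}

```text
time: 16.6
tool_pos: [0.5804, -0.0446, 0.237]
tool_rot: [3.138, -0.355, -0.048]
contact_force: [2.1, -1.1, -1.4]
opening: 0.0501
grip_force: 30.0
```

```bash
python3 - <<'E'
from h import *
f=go([.52,.17,.235],-5,0); go([.504,.4185,.19],10.2,1.5,f)
E
```

```text
travel [-0.0669 -0.2114 -0.0234] dr [  0.81 -15.31  -2.71]
travel [-0.0199 -0.2485  0.0434] dr [ -0.07 -15.2   -1.5 ]
```

{"method": "arm_command", "body": {
  "fingers": [1,1,1,1,1,1,1,1],
  "travel": [
    [-0.005,-0.015,-0.004],
    [-0.015,-0.045,-0.01],
    [-0.027,-0.08,-0.018],
    [-0.038,-0.115,-0.023],
    [-0.05,-0.15,-0.023],
    [-0.06,-0.185,-0.023],
    [-0.067,-0.211,-0.023],
    [-0.067,-0.211,-0.023]
  ],
  "dr": [
    [0,-1,0],
    [0.2,-4,-0.5],
    [0.4,-7,-1],
    [0.6,-10,-1.5],
    [0.8,-13,-2],
    [0.8,-15.3,-2.7],
    [0.8,-15.3,-2.7],
    [0.8,-15.3,-2.7]
  ]
}}

```text
time: 17.27
tool_pos: [0.5152, 0.1746, 0.2268]
tool_rot: [-3.138, -0.072, 0.004]
contact_force: [-0.2, 1.0, -4.4]
opening: 0.0501
grip_force: 30.0
```

{"method": "arm_command", "body": {
  "fingers": [1,1,1,1,1,1,1,1],
  "travel": [
    [-0.002,-0.025,0.003],
    [-0.005,-0.065,0.01],
    [-0.009,-0.105,0.018],
    [-0.012,-0.145,0.025],
    [-0.015,-0.185,0.032],
    [-0.018,-0.225,0.039],
    [-0.02,-0.2485,0.043],
    [-0.02,-0.2485,0.043]
  ],
  "dr": [
    [0,-1,0],
    [0,-4,-0.3],
    [0,-7,-0.6],
    [0,-10,-1],
    [0,-13,-1.3],
    [0,-15.2,-1.5],
    [0,-15.2,-1.5],
    [0,-15.2,-1.5]
  ]
}}

```text
time: 17.93
tool_pos: [0.4989, 0.4227, 0.1811]
tool_rot: [-3.138, 0.193, 0.031]
contact_force: [-0.9, -0.1, -2.4]
opening: 0.0499
grip_force: 30.0
```

```bash
python3 - <<'E'
from held import *
from cell import *
s=observe(); R=Ro.from_euler("xyz",s["tool_rot"]);print(s["time"],s["tool_pos"],np.degrees(s["tool_rot"]))
c=read_camera("wrist"); np.savez("w9.npz",**c); cv2.imwrite("pics/w9.png",c["color"])
held(c,s["tool_pos"],R)
go([.504,.4185,.06],10.2,1.5)
E
```

```text
17.9333 [0.49890672 0.42273734 0.18114855] [-179.78356966   11.05451613    1.76759053]
n [ 0.01  -0.002  1.   ] rect [45.7 76. ] far width 76.0 yaw 1.7 top C [0.4998 0.4231 0.2078] underside [0.4993 0.4232 0.1638]
in tool axes: underside-TCP [ 0.0038 -0.0003  0.0169] n [-0.182 -0.002 -0.983]
travel [0.0275 0.0022 0.119 ] dr [-0.1   0.79  0.19]
```

View pics/w9.png

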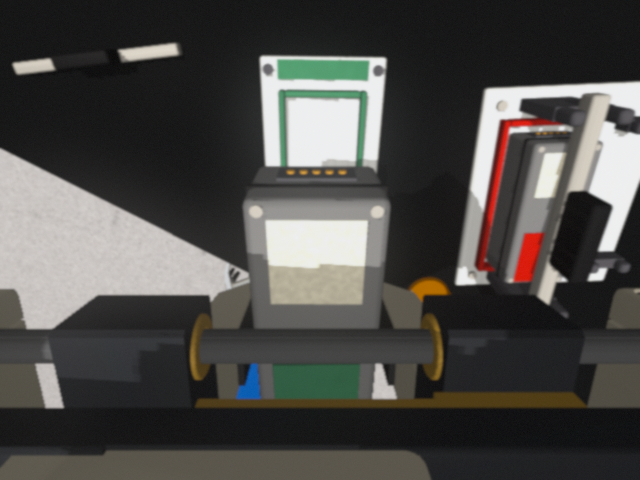

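The green module hangs over the pass nest, whose far rim spans (280–367, 90–165); the locked reject nest is undisturbed at right.

{"method": "arm_command", "body": {
  "fingers": [1,1,1,1,1,1,1,1],
  "travel": [
    [0.004,0.001,0.015],
    [0.01,0.002,0.04],
    [0.016,0.002,0.07],
    [0.022,0.002,0.095],
    [0.026,0.002,0.112],
    [0.0275,0.002,0.119],
    [0.0275,0.002,0.119],
    [0.0275,0.002,0.119]
  ],
  "dr": [
    [0,0.8,0],
    [0,0.8,0],
    [0,0.8,0],
    [0,0.8,0],
    [0,0.8,0],
    [0,0.8,0],
    [0,0.8,0],
    [0,0.8,0]
  ]
}}

```text
time: 18.65
tool_pos: [0.5061, 0.417, 0.0637]
tool_rot: [-3.137, 0.174, 0.026]
contact_force: [0.1, -0.6, -2.4]
opening: 0.0499
grip_force: 30.0
```

```bash
python3 - <<'E'
from held import *
from cell import *
s=observe(); R=Ro.from_euler("xyz",s["tool_rot"]);print(s["time"],s["tool_pos"],np.degrees(s["tool_rot"]))
c9=dict(np.load("w9.npz")); m9=mask(c9,"green",(270,88,378,170))
c=read_camera("wrist"); np.savez("w10.npz",**c)
held(c,s["tool_pos"],R)
m10=mask(c,"green",(230,100,400,190))
for cc,m,vs in ((c9,m9,(110,125,140,155)),(c,m10,(140,150,160,170,180))):
    L=[]
    for v in vs:
        u=np.nonzero(m[v])[0]
        if len(u): L.append(ray(cc,[[u.min(),v],[u.max()+1,v]],.018)[:,:2].ravel())
    L=np.array(L); print(L.round(4).tolist())
    if len(L)>1:
        mid=(L[:,:2]+L[:,2:])/2; a=np.mean([np.polyfit(L[:,0],L[:,1],1)[0],np.polyfit(L[:,2],L[:,3],1)[0]]); print("yaw",np.degrees(np.arctan(a)),"y at .505",np.mean(mid[:,1]-(mid[:,0]-.505)*a))
    u,v=np.nonzero(m)[::-1]; print("far x",np.percentile(ray(cc,np.c_[u,v],.018)[:,0],[99,100]))
# plate far edge in w9 and w10
for cc,b in ((c9,(262,40,388,75)),(c,(180,20,460,140))):
    k=mask(cc,"white",b); E=[]
    for u in range(b[0]+5,b[2]-5,4):
        v=np.nonzero(k[:,u])[0]
        if len(v): E.append(ray(cc,[[u,v.min()]],.006)[0,:2])
    E=np.array(E); print("plate edge",np.median(E,0) if len(E) else '', E[0] if len(E) else '',E[-1] if len(E) else '')
cv2.imwrite("pics/w10.png",c["color"])
E
```

```text
18.65 [0.50611975 0.41700273 0.06369409] [-179.74674821    9.96382884    1.48982946]
n [-0.011 -0.003  1.   ] rect [46.1 76.2] far width 76.2 yaw 1.6 top C [0.5064 0.4173 0.0903] underside [0.5069 0.4174 0.0463]
in tool axes: underside-TCP [ 0.0038 -0.0003  0.017 ] n [-0.184 -0.001 -0.983]
[[0.5595, 0.4526, 0.5615, 0.3872], [0.5483, 0.4519, 0.5503, 0.3869], [0.5367, 0.4521, 0.5387, 0.3867], [0.5246, 0.4514, 0.5266, 0.3865]]
yaw 1.3679129907154508 y at .505 0.41850622864376064
far x [0.57427264 0.57452844]
[[0.5699, 0.4541, 0.5716, 0.3876], [0.565, 0.4538, 0.5667, 0.3876], [0.56, 0.4536, 0.5617, 0.3876], [0.5548, 0.4534, 0.5549, 0.4493], [0.5496, 0.4532, 0.5496, 0.4501]]
yaw -59.6060438671626 y at .505 0.52744727489097
far x [0.58964442 0.59008572]
plate edge [0.59738065 0.42073614] [0.59629934 0.46290413] [0.59814697 0.37853102]
plate edge [0.59729108 0.42173713] [0.59613549 0.46781979] [0.59800225 0.37567562]
```

View pics/w10.png

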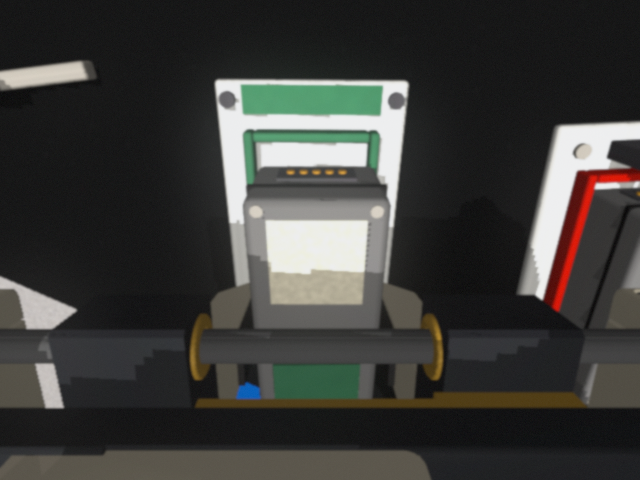

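The module is centred between the green rim sides (u 246–378, v 135–180), about 28 mm above the rim, and parallel to it.

```bash
python3 - <<'E'
from h import *
from cell import *
s=observe(); print(s["tool_pos"],np.degrees(s["tool_rot"]))
R=Ro.from_euler("xyz",s["tool_rot"]); U=s["tool_pos"]+R.apply([.0038,-.0003,.017]); print(U)
go(s["tool_pos"]+np.array([.5053,.4188,.0062])-U,10.5,1.4)
E
```

```text
[0.5065247  0.41748951 0.06452202] [-179.69018343    9.87384587    1.50842274]
[0.50734298 0.41790311 0.04712405]
travel [ 0.005  -0.0007  0.0407] dr [-0.29 -0.63  0.11]
```

{"method": "arm_command", "body": {
  "fingers": [1,1,1,1,1,1,1,1],
  "travel": [
    [-0.001,-0.001,0.003],
    [0,-0.001,0.01],
    [0.001,-0.001,0.017],
    [0.002,-0.001,0.024],
    [0.003,-0.001,0.03],
    [0.004,-0.001,0.035],
    [0.005,-0.001,0.039],
    [0.005,-0.001,0.039]
  ],
  "dr": [
    [-0.3,-0.6,0],
    [-0.3,-0.6,0],
    [-0.3,-0.6,0],
    [-0.3,-0.6,0],
    [-0.3,-0.6,0],
    [-0.3,-0.6,0],
    [-0.3,-0.6,0],
    [-0.3,-0.6,0]
  ]
}}

```text
time: 19.37
tool_pos: [0.5035, 0.4188, 0.0237]
tool_rot: [3.141, 0.185, 0.027]
contact_force: [0.5, 1.1, -3.8]
opening: 0.05
grip_force: 30.0
```

{"method": "arm_command", "body": {
  "fingers": [1,1],
  "travel": [
    [0,0,0],
    [0,0,0]
  ],
  "dr": [
    [0,0,0],
    [0,0,0]
  ]
}}

```text
time: 19.53
tool_pos: [0.5036, 0.4188, 0.0236]
tool_rot: [3.141, 0.185, 0.027]
contact_force: [-0.4, -0.1, -2.4]
opening: 0.0502
grip_force: 30.0
```

{"method": "arm_command", "body": {
  "fingers": [1,1,1,-0.55,-0.55,-0.55,-0.55,-0.55],
  "travel": [
    [0,0,0.0005],
    [0,0,0.001],
    [0,0,0.001],
    [0,0,0.001],
    [0,0,0.001],
    [0,0,0.001],
    [0,0,0.001],
    [0,0,0.001]
  ],
  "dr": [
    [0,0,0],
    [0,0,0],
    [0,0,0],
    [0,0,0],
    [0,0,0],
    [0,0,0],
    [0,0,0],
    [0,0,0]
  ]
}}

```text
time: 20.2
tool_pos: [0.5035, 0.4188, 0.0225]
tool_rot: [3.141, 0.185, 0.027]
contact_force: [-0.4, -0.0, -0.1]
opening: 0.0709
grip_force: 0.0
```

{"method": "arm_command", "body": {
  "fingers": [-0.55,-0.55,-0.55,-0.55,-0.55,-0.55,-0.55],
  "travel": [
    [-0.004,0,-0.02],
    [-0.009,0,-0.05],
    [-0.015,0,-0.085],
    [-0.021,0,-0.12],
    [-0.03,0,-0.16],
    [-0.036,0,-0.2],
    [-0.036,0,-0.2]
  ],
  "dr": [
    [0,0,0],
    [0,0,0],
    [0,3,0],
    [0,7,0],
    [0,10,0],
    [0,10,0],
    [0,10,0]
  ]
}}

```text
time: 20.78
tool_pos: [0.5071, 0.4212, 0.2364]
tool_rot: [-3.134, -0.004, 0.028]
contact_force: [-0.2, -0.3, 0.3]
opening: 0.0708
grip_force: 0.0
```

```bash
python3 - <<'E'
from h import *
from cell import *
s=observe(); print(s["time"],s["tool_pos"],s["opening"],s["grip_force"])
c=read_camera("wrist"); cv2.imwrite("pics/w11.png",c["color"])
p=pts(c,np.ones((480,640)))
def chk(n,o,a,h,dz=.004):
    r=p-[*o,0]; a=np.radians(a); x=r[:,0]*np.cos(a)+r[:,1]*np.sin(a); y=-r[:,0]*np.sin(a)+r[:,1]*np.cos(a)
    k=(abs(x)<.066)&(abs(y)<.033)&(abs(p[:,2]-h)<dz); q=np.c_[x,y,p[:,2]][k]; r=cv2.minAreaRect((q[:,:2]*1000).astype(np.float32))
    A=np.linalg.lstsq(np.c_[q[:,:2],np.ones(len(q))],q[:,2],rcond=None)[0]; print(n,np.round(r[0]+r[1]+(r[2],),1),"tilt,z",A.round(4))
chk("green",(.5053,.4188),1.4,.05); chk("red",(.49,.239),4,.05); chk("bar",(.49,.239),4,.07)
E
```

```text
20.7833 [0.50707744 0.42121803 0.23644373] 0.07079399535565337 0.0
green [ -1.7   0.3  50.  119.6  89.9] tilt,z [-0.0062  0.0007  0.0503]
red [  0.9   1.3  50.3 115.6  89.9] tilt,z [-0.0072 -0.0212  0.0505]
bar [  9.1   1.9  13.1 113.3  89.7] tilt,z [ 1.000e-04 -1.193e-01  7.000e-02]
```

View pics/w11.png

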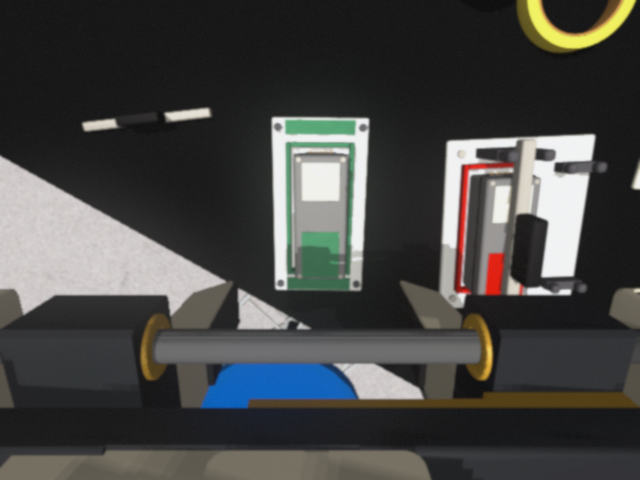

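Both modules sit flat in their nests: green at (320,215), red at (500,230). The bar lies in both keeper notches.

```bash
python3 -c "
from cell import *
print(hand_in())"
```

```text
the job is handed in; nothing more can be done
None
```

The job is handed in at about 21 s of the 67 s allowed: the last camera check shows both modules flat in their nests within about 2 mm and the bar level in both keeper notches, and `hand_in()` returned no verdict.

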